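# Lock the levelling screw of a plate stage with its jam nut

### The job

To lock the set levelling screw of the microplate stage, stand the holding key fully down on the screw's square head with its side arm on the near (robot) side of the stop post and let go of it; then turn the jam nut clockwise (seen from above) by its bar until it is firmly tight but not forced, with the key holding the screw, so that the screw does not turn along with the nut. Leave the key in place and the nut tight, and leave the bottle, timer and marker alone.

Things in the scene. Friction and masses are not known exactly. Their poses are not given: they have to be found in the camera images.
- stage: Fixed levelling stage: an aluminium base plate 116 x 225 mm, 10 mm thick, with a microplate in a nest at its +y end. Origin on the bench, under the axis of the screw; x, y are the plate's axes, z up. Screw, nut and key turn about the upright line through this origin.
- stop_post: Upright round steel stop post on the stage, 12 mm thick, its top 90 mm over the bench; origin at its foot, 10 mm over the bench, at x = +15, y = +70 mm in the stage's frame. It stops the key's arm from swinging clockwise; the arm belongs on the post's -x side (stage frame), with about 4 mm between them when the key is square to the stage.
- screw_head (a point): Centre of the top face (76 mm over the bench) of the screw's square head, 24 mm across flats and 22 mm high. x, y are square to its flats and within 0.03 rad of the stage's. The screw turns stiffly (0.04 N m): left alone it goes round with the nut once the nut bites.
- index_tip (a point): Tip of the thin pointer on the screw just below its head, 34 mm from the axis, 53 mm over the bench; it shows the setting. With the key properly on, the screw settles clockwise by up to 0.2 rad (play of key and post) as the arm comes up against the post: harmless. 10 mm of pointer movement means that the setting is lost.
- nut_pin (a point): Upright steel pin, 12 mm thick, 30 to 70 mm over the bench, ending the jam nut's bar; this point is 55 mm up and 70 mm from the axis. Its x axis points outward along the bar: -100 to -118 deg in the stage's frame at the start. The nut (hexagon, 46 mm) turns clockwise with about 3 N at the pin, bites after 0.4 to 1.5 rad (differs each time), then stiffens by 3 N per mm; 9 to 14 N at the pin is tight.
- key_grip (a point): Centre of the upright grip tab of the loose, upright holding key (0.2 kg): tab 12 mm thick along the key's x, 32 mm wide along its y, standing free from 24 to 55 mm above the key's underside; this point is 41 mm above it. Fully down on the screw, the socket's roof rests on the head and this point is 99 mm over the bench.
- key_mouth (a point): Centre of the key's underside, same axes as key_grip: mouth of a square socket 25.6 mm wide, 18 mm deep, chamfered 3 mm, in the key's body, 42 x 42 x 24 mm. Fully down on the screw it is 58 mm over the bench.
- key_arm_tip (a point): End of the key's side arm, a bar 10 x 10 mm that runs from the body along the key's +y to 89 mm from its centre, its middle 11 mm above the underside. Seated, it points along the stage's +y. The nut's bar passes below it.
- key: The whole holding key (steel); origin at the centre of its underside.
- bottle: Small dark bottle 45 x 46 x 82 mm, a bystander; origin at its underside.
- timer: White bench timer 65 x 70 x 18 mm, a bystander; origin at its underside.
- marker: Black marker pen, 122 mm long, a bystander; origin at its underside.

How it is judged (in metres and radians):
On the way, in this order (a step that is already met when the one before it is completed fails the run):
1. the key stands fully down on the square head, arm before the post, released (horizontal distance between key_mouth and screw_head below 0.004 m and z of key_mouth in the frame of screw_head below -0.015 m and angle between key_mouth's own z axis and vertical below 0.08 rad and y of key_arm_tip in the frame of stage above 0.07 m and x of key_arm_tip in the frame of stage below 0.012 m and contact force between the fingers and key below 0.2 N), for 0.2 s.
2. the nut is tight: the key, not touched by the fingers, bears on the stop post with more than 5 N (all of step 1 and contact force between key and stop_post above 5 N), for 0.2 s.
At the end, for the whole second after the job is handed in: The key is still fully down on the square head (within 4 mm of its axis, upright, underside more than 15 mm below the head's top), its arm on the near side of the stop post and still pressed on it by the tight nut (over 1 N), the key at rest, and the screw's pointer within 10 mm of where it began (horizontal distance between key_mouth and screw_head below 0.004 m and z of key_mouth in the frame of screw_head below -0.015 m and angle between key_mouth's own z axis and vertical below 0.08 rad and y of key_arm_tip in the frame of stage above 0.07 m and x of key_arm_tip in the frame of stage below 0.012 m and contact force between key and stop_post above 1 N and linear speed of key below 0.01 m/s and distance of index_tip from where it was at the start of the episode below 0.01 m); the robot touches nothing.
It fails at once if the screw turned along: pointer moved more than 10 mm (distance of index_tip from where it was at the start of the episode above 0.01 m).
It fails at once if the nut was forced: the key bears on the stop post with more than 15 N (contact force between key and stop_post above 15 N).
It fails at once if the bottle was moved more than 20 mm (distance of bottle from where it was at the start of the episode above 0.02 m).
It fails at once if the timer was moved more than 20 mm (distance of timer from where it was at the start of the episode above 0.02 m).
It fails at once if the marker was moved more than 20 mm (distance of marker from where it was at the start of the episode above 0.02 m).
It also fails if it takes over 67 s, if anything falls off the work surface, if the arm or the gripper's body presses on something with over 40 N, if the wrist force passes 120 N, or if a joint passes its speed limit or range.

### The arm

A 7-joint arm with a two-finger parallel gripper is mounted at the origin on the work surface; the furniture and walls round the work are solid. World frame = base frame: x ahead of the robot, y to its left, z up, the work surface at z = 0. Lengths are in mm, angles in rad, forces in N, time in s.
With the tool pointing down it reaches from about 400 to 875 mm from the base axis. Payload 4.4 kg.
Tool frame: the origin (TCP) lies at the very end of the fingers, on their centre line; the grasp point (between the pads) lies 19 mm behind it; z points along the fingers, y is the line along which they close (so a half turn about z gives the same grasp; the last joint's range is limited). The gripper opens to 85 mm and grips with 20 to 120 N. Pads are 22 mm wide; open, the fingers measure 114 mm over their backs; the gripper's body (76 mm by 85 mm) begins 54 mm behind the grasp point. The pads swing forward as they close: fully open they stand 13 mm farther back than shut.
Start: joints at [1.27, 0.628, 0.038, 1.517, -0.027, 0.996, -0.02], TCP at [151.249, -632.172, 231.313] pointing down, gripper open.
Joint ranges: [-3.06, 3.06], [-0.37, 2.12], [-1.25, 1.32], [0.18, 2.47], [-1.1, 4.24], [0.23, 1.98], [-2.94, 2.94]. Speed limits (rad/s): [2.57, 2.57, 3.14, 3.14, 3.14, 3.14, 3.14].

### API

Orientations are given as a unit quaternion [x, y, z, w].
In Python, from bench import r gives the robot as it stands.
- The arm moves only by the shell command python3 -m inch 'ROWS' [OPENING] [FORCE]. ROWS is JSON, a list of rows, each a list of 4 numbers: the shift along the tool's x, y, z in mm, then the turn about the tool's z in rad. In form: [[x, y, z, turn], ...]. A call has exactly 5 rows; each row shifts and turns the commanded pose from where the row before left it, along the tool's axes as they then stand; what a row does not reach is not made up. A row lasts 1/8 s, in which the tool goes at most 62.5 mm and 10.7 degrees, less where a joint would pass 70% of its speed; a pose out of reach is approached as far as the arm can. A call with a gripper value outside its range is refused whole. OPENING is the closure in counts, from 0 (fully open) to 255 (shut), set as the call begins (- or left out, the last holds). The fingers move at their own pace and stop on an object; FORCE is the grip in N (left out, the last holds). Time passes only in rows, so rows that do not move let the fingers close, or fill a call up. It gives the time, the measured TCP pose, the force, the opening and the grip force at its end, in the units of the state.
- r.observe(): the state, without advancing time (a new reading comes with each control period).
- r.capture(name): name is "scene" or "top" or "wrist"; returns the picture (400x640x3 uint8, red, green, blue); there is no depth.
- r.camera_params(name): a dict with "K" (3x3 intrinsics, pixels), "k1" (the pictures are not rectified: a ray, as slopes to the right and down, at radius r is drawn at 1 + k1 r^2 times it, then the intrinsics apply), "world_to_cam" (4x4, takes a point from world to camera coordinates). Camera axes: x right, y down, z forward; pixel columns grow to the right and rows downward; lengths in mm; the calibration is good to about 2 mm. A picture is of the moment at which its call begins: read the wrist's pose just before it. camera_params takes no time and is no camera call; for the wrist camera it gives the pose at the moment of the call.
- r.sign_off(): hands the job in; it is judged then, once.
The state is a dict: "t": time; "joint_positions": joint angles; "joint_vel": joint speeds; "effort": joint torques, N m; "ee_pos": TCP position; "orientation": TCP orientation; "wrist_force": force on the tool from outside, world axes, zero at the start; "torque": the same for the moment, N m; "opening": opening from 0.0 (shut) to 1.0 (fully open); "finger_force": force on a finger pad.
Only numpy, scipy, OpenCV 4.12 (cv2) and the standard library are available. Lean on these libraries where they do the work, as an engineer would, in place of code of your own. Each camera call takes 0.05 s, during which the arm holds its last target. There are 200 camera calls.

## Working session

There is one attempt and no reset: what is moved stays moved. The work goes in short steps, Python scripts to look and compute and a shell command to move; the robot and the scene stay as the last step left them, time stands still between calls to the robot, and variables do not carry over. Pictures are saved under pics/ and viewed, at most 10 in all, crops included, and the job is handed in when it is done.

```bash
mkdir -p pics; ls
cat > h.py <<'E'
import numpy as np, cv2
from bench import r
def ray(c,uv):
    K=np.array(c["K"]);k=c["k1"];d=np.array([(uv[0]-K[0,2])/K[0,0],(uv[1]-K[1,2])/K[1,1]]);s=d.copy()
    for _ in range(30): s=d/(1+k*(s@s))
    W=np.array(c["world_to_cam"]);R=W[:3,:3];return -R.T@W[:3,3],R.T@np.array([s[0],s[1],1])
def atz(c,uv,z):
    o,d=ray(c,uv);return (o+d*(z-o[2])/d[2]).round(1)
def proj(c,p):
    W=np.array(c["world_to_cam"]);q=W[:3,:3]@np.array(p)+W[:3,3];s=q[:2]/q[2];s=s*(1+c["k1"]*(s@s));K=np.array(c["K"]);return (K[:2,:2]@s+K[:2,2]).round(1)
def tri(cs,uvs):
    A=0;b=0
    for c,u in zip(cs,uvs):
        o,d=ray(c,u);d=d/np.linalg.norm(d);P=np.eye(3)-np.outer(d,d);A=A+P;b=b+P@o
    return np.linalg.solve(A,b).round(1)
def snap(n,f):
    c=r.camera_params(n);im=r.capture(n);cv2.imwrite(f"pics/{f}.png",im[:,:,::-1]);return c,im
E
python3 - <<'E'
from h import *
import pickle
d={}
for n in("scene","top","wrist"): d[n]=snap(n,n+"0")[0]
pickle.dump(d,open("c0.pkl","wb"))
a=[cv2.imread(f"pics/{n}0.png") for n in("scene","top","wrist")]
for n in d: print(n,np.linalg.inv(np.array(d[n]["world_to_cam"])).round(2).tolist(),np.array(d[n]["K"]).round(1).tolist())
print(r.observe())
E
```

```text
pics
scene [[-0.65, -0.65, 0.39, 56.11], [-0.76, 0.57, -0.32, 380.42], [-0.02, -0.51, -0.86, 1038.05], [0.0, 0.0, 0.0, 1.0]] [[490.5, 0.0, 309.7], [0.0, 490.5, 199.8], [0.0, 0.0, 1.0]]
top [[0.02, -0.99, 0.17, 322.18], [-1.0, -0.02, -0.0, 31.68], [0.0, -0.17, -0.99, 1008.1], [0.0, 0.0, 0.0, 1.0]] [[480.3, 0.0, 320.0], [0.0, 480.3, 197.0], [0.0, 0.0, 1.0]]
wrist [[0.23, -0.94, -0.25, 215.77], [-0.97, -0.22, -0.06, -616.75], [-0.0, 0.26, -0.97, 374.04], [0.0, 0.0, 0.0, 1.0]] [[307.2, 0.0, 319.5], [0.0, 307.2, 199.7], [0.0, 0.0, 1.0]]
{'t': 0.15, 'joint_positions': array([ 1.27022029,  0.62913203,  0.03842561,  1.51812617, -0.02698814,
        0.99631879, -0.0200063 ]), 'joint_vel': array([ 3.24715976e-04, -4.27855852e-03,  2.38837163e-04, -4.59163385e-03,
       -1.75176313e-03, -6.08867863e-05, -8.67818731e-04]), 'effort': array([ 1.85049066e-03, -5.63797224e+01,  1.22752279e+00, -1.93651235e+01,
        1.10580257e-02,  7.31713255e-03,  1.25119107e-05]), 'ee_pos': array([ 151.1374257 , -631.69599761,  230.60487521]), 'orientation': array([ 9.93116563e-01,  1.17127942e-01, -8.76410479e-05, -7.28382141e-04]), 'wrist_force': array([ 0.14780157, -0.75952882,  0.4403679 ]), 'torque': array([0.00625255, 0.01738761, 0.01703102]), 'finger_force': 0.0, 'opening': 1.0037902335098114}
```

View pics/top0.png

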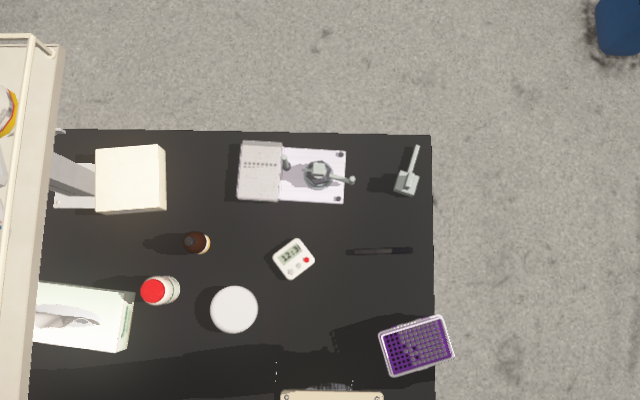

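View pics/scene0.png

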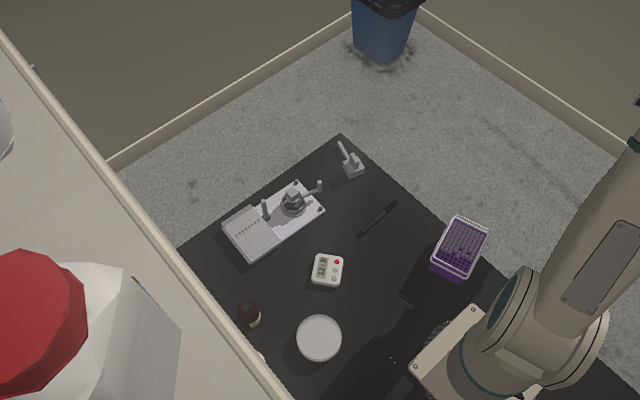

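The top view shows the stage around (290,172), with the screw near (318,172), the post near (286,164), the nut pin near (350,180), and the key at (405,184) with its arm pointing to (416,147). I'll enlarge both views.

Run:
```python
from h import *
a=cv2.imread("pics/top0.png")[135:211,230:430];b=cv2.imread("pics/scene0.png")[130:236,215:370]
f=cv2.INTER_CUBIC
A=cv2.resize(a,None,fx=4,fy=4,interpolation=f);cv2.imwrite("pics/tc.png",A)
cv2.imwrite("pics/sc.png",cv2.resize(b,None,fx=5,fy=5,interpolation=f))
```

```text
(no output)
```

View pics/tc.png

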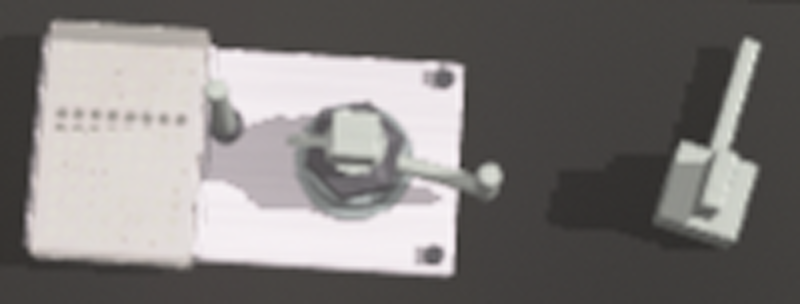

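Run:
```python
from h import *
import pickle
d=pickle.load(open("c0.pkl","rb"));c=d["top"]
p=lambda u,v:(230+u/4-.4,135+v/4-.4)
for n,u,v,z in [("head",358,136,76),("post",217,88,90),("pin",489,174,70),("plUR",463,65,10),("plLR",455,275,10),("plBL",190,265,10),("armtip",750,42,16),("kUL",685,140,24),("kUR",760,168,24),("kLR",735,245,24),("kLL",655,222,24),("tabtop",720,180,55)]:
    print(n,atz(c,p(u,v),z))
```

```text
head [541.   33.9  76. ]
post [560.5 103.8  90. ]
pin [524.4 -31.9  70. ]
plUR [596.8 -21.5  10. ]
plLR [482.6 -18.6  10. ]
plBL [485. 121.  10.]
armtip [ 611.5 -175.1   16. ]
kUL [ 554.9 -138.2   24. ]
kUR [ 540.7 -177.6   24. ]
kLR [ 499.3 -163.9   24. ]
kLL [ 510.6 -122.    24. ]
tabtop [ 527.1 -150.5   55. ]
```

View pics/sc.png

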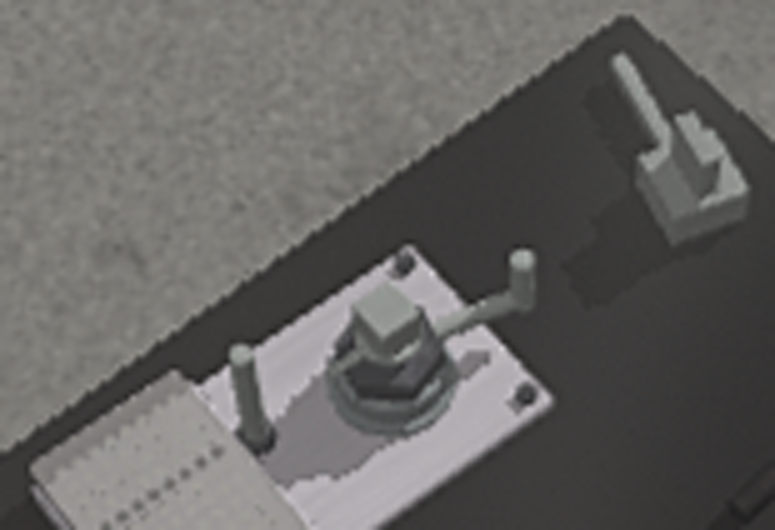

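The scene crop confirms the layout: the head is centred near crop (388,300), the post top near (240,353), the pin top near (522,258), and the key stands upright at the far corner. Next I move above the key.

```bash
R='[[31.8,-25.5,0,0],[31.8,-25.5,0,0],[31.8,-25.5,0,0],[31.8,-25.5,0,0],[31.8,-25.5,0,0]]'; python3 -m inch '[[31.8,-25.5,0,0],[31.8,-25.5,0,0],[31.8,-25.5,0,0],[31.8,-25.5,0,0],[31.8,-25.5,0,0]]'; python3 -m inch '[[31.8,-25.5,0,0],[31.8,-25.5,0,0],[31.8,-25.5,0,0],[31.8,-25.5,0,0],[31.8,-25.5,0,0]]';python3 -m inch '[[31.8,-25.5,0,0],[31.8,-25.5,0,0],[31.8,-25.5,0,0],[31.8,-25.5,0,0],[31.8,-25.5,0,0]]'; python3 -m inch '[[0,0,20,0.13],[0,0,20,0.13],[0,0,20,0.13],[0,0,20,0.125],[0,0,0,0]]'
python3 - <<'E'
from h import *
import pickle
c,im=snap("wrist","w1");pickle.dump(c,open("c1.pkl","wb"));o=r.observe();print(o["ee_pos"],o["orientation"],o["joint_positions"].round(2),o["t"])
for q in [(526,-150,55),(611,-175,16)]:print(proj(c,q))
E
```

```text
t: 0.78
ee_pos: [276.9, -470.0, 231.2]
orientation: [0.993, 0.117, 0.0, -0.0]
wrist_force: [0.1, -0.0, 0.1]
opening: 1.001
finger_force: 0.0
t: 1.4
ee_pos: [401.8, -309.0, 231.2]
orientation: [0.993, 0.117, -0.0, -0.0]
wrist_force: [0.2, -0.6, 0.2]
opening: 0.999
finger_force: 0.0
t: 2.02
ee_pos: [526.7, -148.1, 231.2]
orientation: [0.993, 0.117, -0.0, -0.0]
wrist_force: [0.3, -0.7, 0.6]
opening: 1.001
finger_force: 0.0
t: 2.65
ee_pos: [524.9, -148.7, 149.9]
orientation: [0.99, -0.139, -0.002, -0.0]
wrist_force: [-0.9, 0.7, -0.2]
opening: 0.998
finger_force: 0.0
[ 525.78202192 -149.01145138  150.91312574] [ 9.90374075e-01 -1.38414527e-01 -7.80998535e-04  2.94307944e-05] [ 0.14  0.59  0.13  1.89 -0.12  0.67 -1.51] 2.7
[320.3 200.2]
[320.9  88.5]
```

View pics/w1.png

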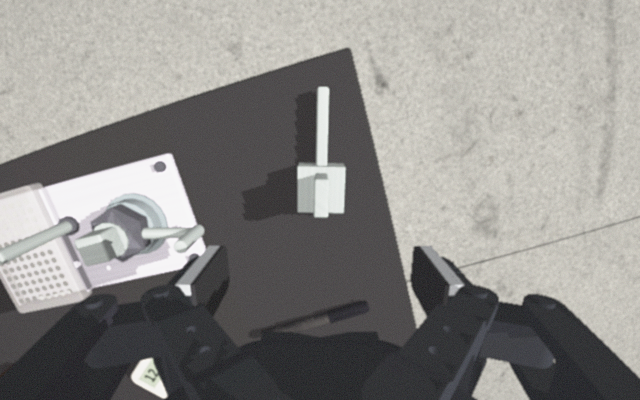

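The wrist view shows the key's tab top centred near (321,196), the arm tip at (323,87), and the body top spanning (298..344, 165..212).

Run:
```python
from h import *
import pickle
c=pickle.load(open("c1.pkl","rb"));im=cv2.imread("pics/w1.png")
cv2.imwrite("pics/w1c.png",np.hstack([cv2.resize(im[80:225,280:360],None,fx=4,fy=4,interpolation=2),cv2.resize(im[200:300,60:220],None,fx=3,fy=5.8,interpolation=2)]))
for n,u,z in[("tab",(321,196),55),("tip",(323,87),16),("bodyc",(321,188.5),24),("L",(298,188),24),("R",(344.5,188),24),("head",(98,247),76)]:print(n,atz(c,u,z))
```

```text
tab [ 529.2 -151.5   55. ]
tip [ 611.7 -177.    16. ]
bodyc [ 528.1 -151.4   24. ]
L [ 534.2 -131.6   24. ]
R [ 522.7 -171.9   24. ]
head [543.1  28.2  76. ]
```

View pics/w1c.png

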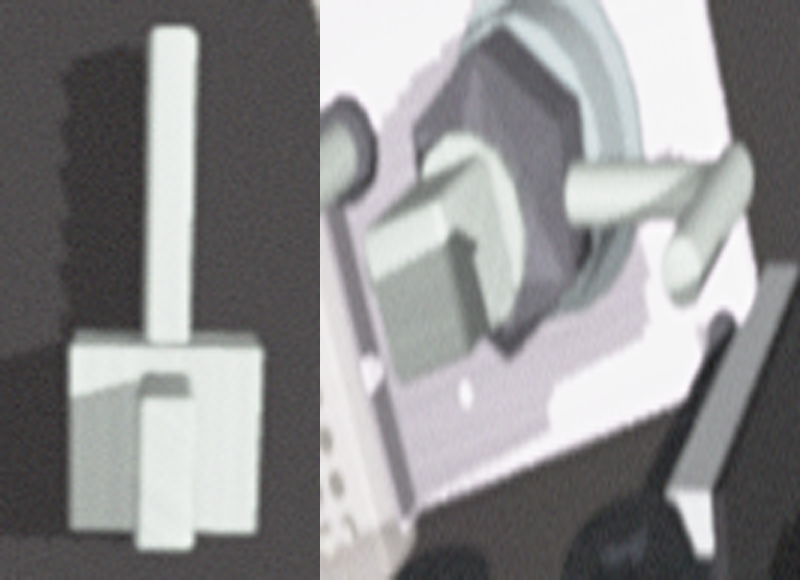

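```bash
python3 -m inch '[[3.5,1.6,20,0.015],[0,0,30,0],[0,0,30,0],[0,0,27,0],[0,0,14.5,0]]'; python3 -m inch '[[0,0,0,0],[0,0,0,0],[0,0,0,0],[0,0,0,0],[0,0,0,0]]' 255 60;  python3 -m inch '[[0,0,0,0],[0,0,0,0],[0,0,0,0],[0,0,0,0],[0,0,0,0]]'
```

```text
t: 3.32
ee_pos: [529.3, -151.7, 29.5]
orientation: [0.989, -0.146, 0.0, -0.0]
wrist_force: [0.3, 0.2, 0.2]
opening: 1.001
finger_force: 0.0
t: 3.95
ee_pos: [529.6, -151.8, 30.6]
orientation: [0.989, -0.147, 0.001, 0.0]
wrist_force: [-0.9, -0.1, 6.8]
opening: 0.126
finger_force: 59.2
t: 4.58
ee_pos: [529.6, -151.8, 30.6]
orientation: [0.989, -0.147, 0.001, 0.0]
wrist_force: [0.3, 0.6, 6.3]
opening: 0.126
finger_force: 59.2
```

```bash
python3 -m inch '[[0,0,-20,0],[0,0,-30,0],[0,0,-30,0],[0,0,-30,0],[0,0,-30,0]]'; python3 -m inch '[[0,0,-6,-0.184],[0,0,-6,-0.184],[0,0,-6,-0.184],[0,0,-6,-0.184],[0,0,-6,-0.184]]' ; python3 -m inch '[[0,0,0,-0.184],[0,0,0,-0.184],[0,0,0,-0.184],[0,0,0,-0.184],[0,0,0,-0.184]]'; python3 -m inch '[[30,-11,0,0],[34,-13,0,0],[34,-13,0,0],[34,-13,0,0],[0,0,0,0]]'
python3 - <<'E'
from h import *
import pickle
c,im=snap("wrist","w2");pickle.dump(c,open("c2.pkl","wb"));o=r.observe();print(o["ee_pos"],o["orientation"],o["joint_positions"].round(2),o["t"],o["wrist_force"])
for q in [(541,34,76),(560,104,90),(524,-32,70)]:print(proj(c,q))
cv2.imwrite("pics/w2b.png",cv2.resize(im[:,:,::-1],(800,500),interpolation=2))
E
```

```text
t: 5.2
ee_pos: [528.5, -151.5, 170.4]
orientation: [0.989, -0.147, -0.001, -0.0]
wrist_force: [-0.8, 0.5, -2.2]
opening: 0.13
finger_force: 58.8
t: 5.82
ee_pos: [528.5, -151.7, 199.6]
orientation: [0.951, 0.31, -0.001, -0.0]
wrist_force: [0.0, 1.0, -1.6]
opening: 0.123
finger_force: 58.9
t: 6.45
ee_pos: [528.4, -151.8, 199.3]
orientation: [0.714, 0.7, -0.0, -0.0]
wrist_force: [-0.3, 0.4, -2.1]
opening: 0.127
finger_force: 58.9
t: 7.08
ee_pos: [481.1, -15.5, 199.7]
orientation: [0.714, 0.7, -0.0, -0.001]
wrist_force: [0.2, 0.4, -2.0]
opening: 0.124
finger_force: 58.9
[481.93185642 -17.48515393 199.72303993] [ 7.15243426e-01  6.98875327e-01 -2.92701182e-04 -1.83036752e-04] [ 0.26  0.46 -0.39  2.    0.26  0.73 -0.32] 7.125 [-0.00288841 -0.67494451 -2.2071508 ]
[387.6 135.2]
[418.7  43.4]
[365.5 207.4]
```

View pics/w2b.png

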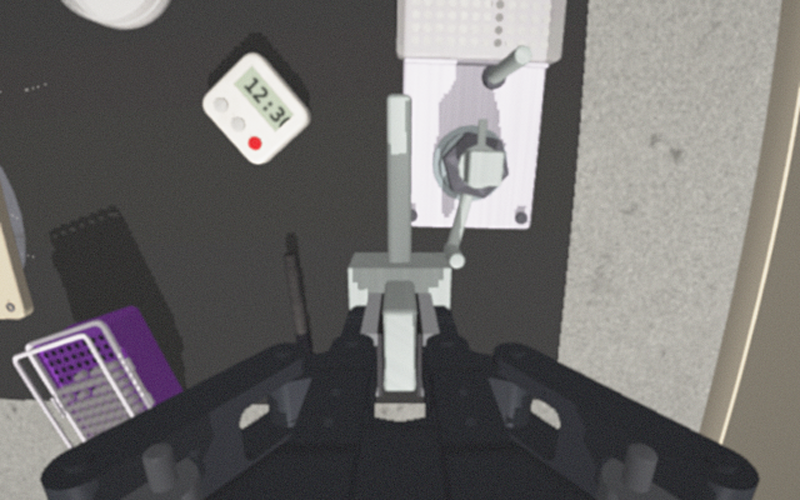

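The view shows the key gripped squarely, with its arm pointing up the picture. The head is near (485,167)/1.25, the post top near (521,56)/1.25 and the pin top near (457,261)/1.25. One enlarged crop for accuracy.

Run:
```python
import cv2
im=cv2.imread("pics/w2.png")[30:225,300:445]
cv2.imwrite("pics/w2c.png",cv2.resize(im,None,fx=3,fy=3,interpolation=2))
im=cv2.imread("pics/w2.png")
cv2.imwrite("pics/w2c.png",cv2.resize(im[28:220,300:445],None,fx=3.1,fy=3.1,interpolation=2)) if 0 else cv2.imwrite("pics/w2c.png",cv2.copyMakeBorder(cv2.resize(im[30:225,300:445],None,fx=3,fy=3,interpolation=2),0,0,0,0,0))
```

```text
(no output)
```

View pics/w2c.png

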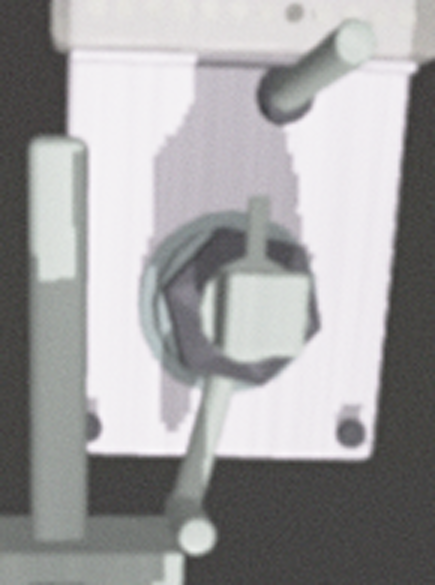

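Run:
```python
from h import *
import pickle
c=pickle.load(open("c2.pkl","rb"))
p=lambda x,y:(300+x/3-.33,30+y/3-.33)
P={}
for n,x,y,z in[("head",266,314,76),("post",355,41,90),("postfoot",286,97,10),("pin",197,534,70),("idx",258,198,53),("hTL",227,275,76),("hTR",306,275,76),("hBL",224,357,76),("hBR",304,352,76),("plBR",370,460,10),("plTR",409,70,10),("plTL",70,50,10),("armtip",58,139,185),("armL",34,535,185),("armR",87,535,185),("keytab",0,0,0)]:
    P[n]=atz(c,p(x,y),z) if n!="keytab" else atz(c,(400/1.25,338/1.25),224)
    print(n,P[n])
a=lambda m,n:np.degrees(np.arctan2(*(P[n]-P[m])[[1,0]])).round(2)
print("stage y from plate",a("plBR","plTR"),"post dir",a("head","post")+12.1,"idx",a("head","idx"),"headtop",a("hTL","hTR"),a("hBL","hBR"),a("hBL","hTL"),a("hBR","hTR"),"pin",a("head","pin"))
d=pickle.load(open("c0.pkl","rb"))["top"];q=lambda u,v:(230+u/4-.4,135+v/4-.4)
for n,x,u in[("head",(266,314),(358,136)),("post",(355,41),(217,88)),("pin",(197,534),(489,174))]:print(n,tri([c,d],[p(*x),q(*u)]))
```

```text
head [541.6  34.7  76. ]
post [559.5 104.1  90. ]
postfoot [560.7 103.5  10. ]
pin [523.9 -32.2  70. ]
idx [543.2  67.9  53. ]
hTL [530.2  45.7  76. ]
hTR [552.7  45.4  76. ]
hBL [529.9  22.7  76. ]
hBR [553.   23.7  76. ]
plBR [596.7 -22.9  10. ]
plTR [602.4 112.   10. ]
plTL [487.8 119.4  10. ]
armtip [483.3  69.4 185. ]
armL [477.6   2.7 185. ]
armR [487.1   2.5 185. ]
keytab [482.1 -13.8 224. ]
stage y from plate 87.58 post dir 87.64 idx 87.24 headtop -0.76 2.48 89.25 90.79 pin -104.82
head [544.8  33.9  60.6]
post [559.9 103.9  90.3]
pin [523.8 -31.7  72. ]
```

```bash
python3 -m inch '[[13.8,14.2,0,0.019],[13.8,14.2,0,0],[13.8,14.2,0,0],[13.9,14.4,0,0],[0,0,0,0]]'; python3 -m inch '[[0,0,25,0],[0,0,25,0],[0,0,20,0],[0,0,14,0],[0,0,0,0]]'
python3 - <<'E'
from h import *
import pickle
c,im=snap("wrist","w3");pickle.dump(c,open("c3.pkl","wb"))
E=[]
for _ in range(6): o=r.observe();E.append(o["ee_pos"]);r.capture("top")
print(np.mean(E,0),np.std(E,0),o["orientation"],o["t"],o["wrist_force"])
cv2.imwrite("pics/w3b.png",cv2.resize(im[0:290,220:430,::-1],None,fx=2,fy=2,interpolation=2))
E
```

```text
t: 7.75
ee_pos: [542.8, 34.4, 199.5]
orientation: [0.723, 0.691, 0.0, 0.0]
wrist_force: [-0.7, -0.2, -1.7]
opening: 0.127
finger_force: 58.9
t: 8.38
ee_pos: [540.8, 33.5, 115.0]
orientation: [0.723, 0.691, -0.001, -0.001]
wrist_force: [0.4, 0.0, -1.9]
opening: 0.129
finger_force: 58.9
[542.12901915  34.30065825 116.38966081] [0.2868584  0.2222021  0.31887196] [7.22855598e-01 6.90998749e-01 5.36794378e-04 4.74684583e-04] 8.675 [-0.25410495  0.49279163 -2.10360097]
```

View pics/w3b.png

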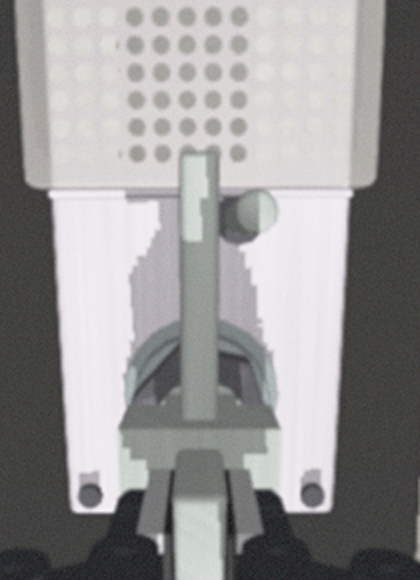

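The arm lies left of the post top, centred at (257,211) in the crop with the arm's tip at (198,153), so there is a clear gap. I'll check the numbers.

Run:
```python
from h import *
import pickle
c=pickle.load(open("c3.pkl","rb"));p=lambda x,y:(220+x/2-.25,y/2-.25)
for n,x,y,z in[("tip",198,152.5,102),("base",199.5,420,102),("post",257,211,90),("plBL",72,513,10),("plBR",331,513,10),("plTL",50,192,10),("plTR",352,192,10)]:print(n,atz(c,p(x,y),z))
```

```text
tip [545.  118.1 102. ]
base [542.3  51.1 102. ]
post [559.8 104.2  90. ]
plBL [482.3 -17.7  10. ]
plBR [596.9 -22.8  10. ]
plTL [487.1 117.7  10. ]
plTR [603.9 112.4  10. ]
```

```bash
python3 -m inch '[[2,0.2,0,0],[1.8,0.2,0,0],[0,0,0,0],[0,0,0,0],[0,0,0,0]]'; python3 -m inch '[[0,0,0,0],[0,0,0,0],[0,0,0,0],[0,0,0,0],[0,0,0,0]]'
python3 - <<'E'
from h import *
import pickle
c,im=snap("wrist","w4");pickle.dump(c,open("c4.pkl","wb"))
o=r.observe();print(o["ee_pos"],o["wrist_force"],o["t"])
a=cv2.imread("pics/w3.png");b=cv2.imread("pics/w4.png");S=8
def m(x0,x1,y0,y1,q=12):
    A=cv2.resize(a[y0:y1,x0:x1],None,fx=S,fy=S,interpolation=2);B=cv2.resize(b[y0-q:y1+q,x0-q:x1+q],None,fx=S,fy=S,interpolation=2)
    _,v,_,l=cv2.minMaxLoc(cv2.matchTemplate(B,A,cv2.TM_CCOEFF_NORMED));return np.array(l)/S-q,v
print("post",m(338,360,94,119),"tip",m(305,334,70,90),"body",m(280,360,200,220))
s,_=m(338,360,94,119);pz=atz(c,np.array([220+257/2-.25,211/2-.25])+s,90)
print("post",pz,"tip",atz(c,(318.75,76),102),"base",atz(c,(319.5,209.8),102))
for n,k in(("c3",pickle.load(open("c3.pkl","rb"))),("c4",c)): print(n,np.linalg.inv(np.array(k["world_to_cam"]))[:3,3].round(1))
E
```

```text
t: 9.35
ee_pos: [542.3, 38.2, 115.8]
orientation: [0.723, 0.691, -0.0, 0.0]
wrist_force: [0.3, -0.2, -2.6]
opening: 0.124
finger_force: 58.9
t: 9.98
ee_pos: [542.3, 38.3, 115.8]
orientation: [0.723, 0.691, -0.0, -0.0]
wrist_force: [-0.5, 0.8, -1.6]
opening: 0.128
finger_force: 58.9
[542.31542217  38.24790026 115.8296061 ] [ 0.6379313  -0.33393603 -1.48906366] 10.025
post (array([-3.   ,  8.625]), 0.9461509585380554) tip (array([-0.5  ,  0.625]), 0.7312113046646118) body (array([-0.25,  0.25]), 0.9316917061805725)
post [559.8 104.7  90. ] tip [546.5 123.  102. ] base [543.8  55.6 102. ]
c3 [544.9  99.  258.5]
c4 [546.  103.7 259.4]
```

```bash
python3 -m inch '[[0.9,-0.9,0,0],[0,0,3,0],[0,0,3,0],[0,0,3,0],[0,0,1,0]]'; python3 -m inch '[[0,0,1,0],[0,0,1,0],[0,0,1,0],[0,0,1,0],[0,0,0,0]]'
```

```text
t: 10.65
ee_pos: [541.3, 39.2, 105.5]
orientation: [0.723, 0.691, -0.0, -0.0]
wrist_force: [-0.5, 0.0, -1.4]
opening: 0.129
finger_force: 58.9
t: 11.28
ee_pos: [541.4, 39.2, 101.7]
orientation: [0.723, 0.691, -0.0, -0.0]
wrist_force: [1.0, -0.7, -2.4]
opening: 0.127
finger_force: 58.8
```

```bash
python3 -m inch '[[0,0,1,0],[0,0,1,0],[0,0,1,0],[0,0,1,0],[0,0,0,0]]'; python3 -m inch '[[0,0,1,0],[0,0,1,0],[0,0,1,0],[0,0,1,0],[0,0,0,0]]'
```

```text
t: 11.9
ee_pos: [541.4, 39.2, 97.7]
orientation: [0.723, 0.691, -0.0, -0.0]
wrist_force: [-1.0, -1.0, -1.9]
opening: 0.127
finger_force: 58.8
t: 12.52
ee_pos: [541.4, 39.2, 93.7]
orientation: [0.723, 0.691, -0.0, -0.0]
wrist_force: [0.3, -0.1, -2.4]
opening: 0.129
finger_force: 58.8
```

```bash
python3 -m inch '[[0,0,1,0],[0,0,1,0],[0,0,1,0],[0,0,1,0],[0,0,0,0]]'; python3 -m inch '[[0,0,0.7,0],[0,0,0.7,0],[0,0,0.6,0],[0,0,0,0],[0,0,0,0]]'
```

```text
t: 13.15
ee_pos: [541.4, 39.2, 89.7]
orientation: [0.723, 0.691, -0.0, -0.0]
wrist_force: [0.3, -1.1, -2.8]
opening: 0.129
finger_force: 58.9
t: 13.78
ee_pos: [541.5, 39.2, 88.5]
orientation: [0.723, 0.691, 0.0, 0.0]
wrist_force: [-1.9, -1.6, 6.2]
opening: 0.129
finger_force: 60.2
```

```bash
python3 -m inch '[[0,0,0,0],[0,0,0,0],[0,0,0,0],[0,0,0,0],[0,0,0,0]]' 0; python3 -m inch '[[0,0,-5,0],[0,0,-20,0],[0,0,-30,0],[0,0,-30,0],[0,0,-30,0]]'; python3 -m inch '[[-12,0,0,0],[-12,0,0,0],[-12,0,0,0],[0,0,0,0],[0,0,0,0]]'
python3 - <<'E'
from h import *
import pickle
c,im=snap("wrist","w5");pickle.dump(c,open("c5.pkl","wb"));o=r.observe();print(o["ee_pos"],o["wrist_force"],o["joint_positions"].round(2))
cv2.imwrite("pics/w5b.png",cv2.resize(im[60:330,200:450,::-1],None,fx=2.2,fy=2.2,interpolation=2)[:600])
E
```

```text
t: 14.4
ee_pos: [541.5, 39.2, 87.8]
orientation: [0.723, 0.691, 0.0, -0.0]
wrist_force: [0.2, 0.6, 0.5]
opening: 1.001
finger_force: 0.0
t: 15.02
ee_pos: [541.4, 39.2, 204.2]
orientation: [0.723, 0.691, 0.0, 0.0]
wrist_force: [0.3, -0.3, -0.2]
opening: 0.998
finger_force: 0.0
t: 15.65
ee_pos: [539.6, 3.5, 202.4]
orientation: [0.723, 0.691, -0.0, -0.0]
wrist_force: [0.4, -0.5, 0.2]
opening: 1.0
finger_force: 0.0
[539.71615027   3.78957497 202.52957546] [0.14285469 0.07214138 0.29439226] [ 0.2   0.53 -0.38  1.85  0.26  0.81 -0.36]
```

View pics/w5b.png

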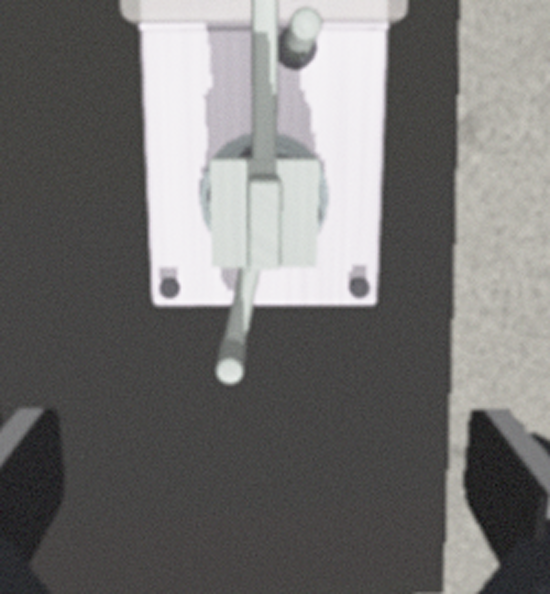

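The view shows the key seated on the head, with its arm just left of the post and the nut pin top at (230,371) in the crop. Next I turn, move over the pin and descend around it.

```bash
python3 -m inch '[[0,0,0,0.11],[0,0,0,0.105],[-13,-2,0,0],[-13,-2,0,0],[-12.9,-2,0,0]]'; python3 -m inch '[[0,0,0,0],[0,0,0,0],[0,0,0,0],[0,0,15,0],[0,0,25,0]]'
python3 - <<'E'
from h import *
o=r.observe();print(o["ee_pos"],o["orientation"])
E
```

```text
t: 16.32
ee_pos: [523.4, -34.1, 202.7]
orientation: [0.793, 0.61, -0.0, 0.0]
wrist_force: [0.1, -0.3, -0.6]
opening: 0.999
finger_force: 0.0
t: 16.95
ee_pos: [524.5, -32.5, 162.2]
orientation: [0.793, 0.61, 0.001, 0.0]
wrist_force: [-0.1, 0.1, 0.4]
opening: 1.001
finger_force: 0.0
[524.54544789 -32.48585219 162.17458903] [7.92671111e-01 6.09649010e-01 6.34076782e-04 4.38125039e-04]
```

```bash
python3 -m inch '[[0,0,25,0],[0,0,30,0],[0,0,30,0],[0,0,20,0],[0,0,11,0]]';  python3 -m inch '[[0,0,0,0],[0,0,0,0],[0,0,0,0],[0,0,0,0],[0,0,0,0]]' 195 20
```

```text
t: 17.58
ee_pos: [523.0, -32.4, 45.0]
orientation: [0.793, 0.61, -0.001, -0.001]
wrist_force: [-0.7, 0.6, -0.2]
opening: 1.004
finger_force: 0.0
t: 18.2
ee_pos: [524.2, -32.9, 47.1]
orientation: [0.793, 0.609, 0.0, 0.0]
wrist_force: [0.1, -0.5, -0.5]
opening: 0.232
finger_force: 0.0
```

```bash
python3 -m inch '[[0,-4,0,0],[0.04,-2.4,0,0.034],[0.04,-2.4,0,0.034],[0.04,-2.4,0,0.034],[0.04,-2.4,0,0.034]]';  python3 -m inch '[[0.04,-2.4,0,0.034],[0.04,-2.4,0,0.034],[0.04,-2.4,0,0.034],[0.04,-2.4,0,0.034],[0,0,0,0]]'
```

```text
t: 18.82
ee_pos: [511.5, -28.4, 46.9]
orientation: [0.833, 0.553, 0.001, 0.0]
wrist_force: [4.4, -0.4, -0.9]
opening: 0.235
finger_force: 1.6
t: 19.45
ee_pos: [501.8, -24.4, 46.8]
orientation: [0.868, 0.496, -0.001, -0.0]
wrist_force: [1.9, 1.1, 0.9]
opening: 0.234
finger_force: 0.9
```

```bash
python3 -m inch '[[0.02,-1.4,0,0.02],[0.02,-1.4,0,0.02],[0.02,-1.4,0,0.02],[0.02,-1.4,0,0.02],[0.02,-1.4,0,0.02]]' | sed -n 1,4p
```

```text
t: 20.08
ee_pos: [496.6, -20.5, 46.8]
orientation: [0.892, 0.452, -0.0, 0.0]
wrist_force: [3.3, -1.0, -0.7]
```

```bash
python3 -m inch '[[0.01,-0.7,0,0.01],[0.01,-0.7,0,0.01],[0.01,-0.7,0,0.01],[0.01,-0.7,0,0.01],[0.01,-0.7,0,0.01]]'
```

```text
t: 20.7
ee_pos: [493.9, -18.3, 46.8]
orientation: [0.903, 0.43, 0.0, 0.0]
wrist_force: [3.5, -0.5, -1.1]
opening: 0.238
finger_force: 1.5
```

```bash
python3 -m inch '[[0.01,-0.7,0,0.01],[0.01,-0.7,0,0.01],[0.01,-0.7,0,0.01],[0.01,-0.7,0,0.01],[0.01,-0.7,0,0.01]]'
```

```text
t: 21.32
ee_pos: [491.3, -16.0, 46.8]
orientation: [0.913, 0.407, 0.0, 0.0]
wrist_force: [2.6, -0.9, -0.4]
opening: 0.24
finger_force: 1.5
```

```bash
python3 -m inch '[[0.01,-0.7,0,0.01],[0.01,-0.7,0,0.01],[0.01,-0.7,0,0.01],[0.01,-0.7,0,0.01],[0.01,-0.7,0,0.01]]'
```

```text
t: 21.95
ee_pos: [488.8, -13.6, 46.9]
orientation: [0.923, 0.384, 0.0, 0.0]
wrist_force: [3.1, -1.0, -0.1]
opening: 0.237
finger_force: 1.5
```

```bash
python3 -m inch '[[0.01,-0.7,0,0.01],[0.01,-0.7,0,0.01],[0.01,-0.7,0,0.01],[0.01,-0.7,0,0.01],[0.01,-0.7,0,0.01]]'
```

```text
t: 22.58
ee_pos: [486.4, -11.1, 46.8]
orientation: [0.933, 0.361, 0.0, 0.0]
wrist_force: [3.9, 0.2, 0.0]
opening: 0.234
finger_force: 1.5
```

```bash
python3 -m inch '[[0.01,-0.7,0,0.01],[0.01,-0.7,0,0.01],[0.01,-0.7,0,0.01],[0.01,-0.7,0,0.01],[0.01,-0.7,0,0.01]]'
```

```text
t: 23.2
ee_pos: [484.0, -8.4, 46.8]
orientation: [0.941, 0.337, -0.0, 0.0]
wrist_force: [3.8, -1.6, 0.5]
opening: 0.235
finger_force: 1.5
```

```bash
python3 -m inch '[[0.01,-0.7,0,0.01],[0.01,-0.7,0,0.01],[0.01,-0.7,0,0.01],[0.01,-0.7,0,0.01],[0.01,-0.7,0,0.01]]'
```

```text
t: 23.82
ee_pos: [481.9, -5.6, 46.8]
orientation: [0.95, 0.314, -0.0, 0.0]
wrist_force: [3.8, -1.8, 0.2]
opening: 0.232
finger_force: 1.5
```

```bash
python3 -m inch '[[0.01,-0.7,0,0.01],[0.01,-0.7,0,0.01],[0.01,-0.7,0,0.01],[0.01,-0.7,0,0.01],[0.01,-0.7,0,0.01]]'
```

```text
t: 24.45
ee_pos: [480.1, -2.8, 46.8]
orientation: [0.957, 0.29, 0.0, 0.0]
wrist_force: [2.3, -1.8, -0.6]
opening: 0.235
finger_force: 1.7
```

```bash
python3 -m inch '[[0.01,-0.7,0,0.01],[0.01,-0.7,0,0.01],[0.01,-0.7,0,0.01],[0.01,-0.7,0,0.01],[0.01,-0.7,0,0.01]]'
```

```text
t: 25.08
ee_pos: [478.1, 0.2, 46.8]
orientation: [0.964, 0.266, 0.0, 0.0]
wrist_force: [4.4, -3.2, 0.5]
opening: 0.233
finger_force: 1.7
```

```bash
python3 -m inch '[[0.01,-0.5,0,0.007],[0.01,-0.5,0,0.007],[0.01,-0.5,0,0.007],[0.01,-0.5,0,0.007],[0,0,0,0]]'
```

```text
t: 25.7
ee_pos: [477.2, 2.0, 46.8]
orientation: [0.968, 0.253, 0.0, 0.0]
wrist_force: [4.6, -1.0, -0.5]
opening: 0.232
finger_force: 1.8
```

```bash
python3 -m inch '[[0.01,-0.6,0,0.0085],[0.01,-0.6,0,0.0085],[0.01,-0.6,0,0.0085],[0.01,-0.6,0,0.0085],[0.01,-0.6,0,0.0085]]'
```

```text
t: 26.32
ee_pos: [475.8, 4.7, 46.8]
orientation: [0.973, 0.232, 0.0, 0.0]
wrist_force: [3.5, -2.1, -0.9]
opening: 0.234
finger_force: 1.9
```

```bash
python3 -m inch '[[0.01,-0.6,0,0.0085],[0.01,-0.6,0,0.0085],[0.01,-0.6,0,0.0085],[0.01,-0.6,0,0.0085],[0,0,0,0]]'
python3 - <<'E'
from h import *
# key-arm motion relative to the post, scene camera, plus mean force
F=[];
for _ in range(6): F.append(r.observe()["wrist_force"]); r.capture("top")
print(np.mean(F,0).round(2))
E
```

```text
t: 26.95
ee_pos: [474.7, 6.8, 46.8]
orientation: [0.977, 0.215, -0.0, 0.0]
wrist_force: [4.7, -1.5, 0.5]
opening: 0.237
finger_force: 1.9
[ 3.94 -2.25  0.02]
```

```bash
python3 -m inch '[[0.01,-0.6,0,0.0085],[0.01,-0.6,0,0.0085],[0.01,-0.6,0,0.0085],[0.01,-0.6,0,0.0085],[0,0,0,0]]'
```

```text
t: 27.88
ee_pos: [474.0, 8.7, 46.8]
orientation: [0.98, 0.198, 0.0, 0.0]
wrist_force: [3.7, -2.9, -0.9]
opening: 0.231
finger_force: 2.3
```

```bash
python3 -m inch '[[0,-0.6,0,0.0085],[0,-0.6,0,0.0085],[0,-0.6,0,0.0085],[0,0,0,0],[0,0,0,0]]'
```

```text
t: 28.5
ee_pos: [473.6, 10.1, 46.8]
orientation: [0.983, 0.186, 0.0, 0.0]
wrist_force: [4.4, -4.1, -0.4]
opening: 0.237
finger_force: 2.7
```

```bash
python3 -m inch '[[0,-0.5,0,0.007],[0,-0.5,0,0.007],[0,-0.5,0,0.007],[0,0,0,0],[0,0,0,0]]'
```

```text
t: 29.12
ee_pos: [473.2, 11.2, 46.9]
orientation: [0.985, 0.175, 0.001, 0.001]
wrist_force: [5.3, -4.4, -0.6]
opening: 0.233
finger_force: 3.0
```

```bash
python3 -m inch '[[0,-0.5,0,0.007],[0,-0.5,0,0.007],[0,-0.5,0,0.007],[0,0,0,0],[0,0,0,0]]'
```

```text
t: 29.75
ee_pos: [472.9, 12.3, 46.9]
orientation: [0.986, 0.165, 0.001, 0.001]
wrist_force: [6.9, -4.8, -0.9]
opening: 0.233
finger_force: 3.4
```

```bash
python3 -m inch '[[0,-0.6,0,0.007],[0,-0.6,0,0.007],[0,-0.6,0,0.007],[0,0,0,0],[0,0,0,0]]'
```

```text
t: 30.38
ee_pos: [472.4, 13.7, 46.8]
orientation: [0.988, 0.154, 0.001, 0.001]
wrist_force: [6.6, -6.1, -1.6]
opening: 0.234
finger_force: 3.8
```

```bash
python3 -m inch '[[0.2,-0.6,0,0.007],[0.2,-0.6,0,0.007],[0.2,-0.6,0,0.007],[0,0,0,0],[0,0,0,0]]'
python3 - <<'E'
from h import *
F=[]
for _ in range(6): F.append(r.observe()["wrist_force"]); r.capture("top")
q=r.observe()["orientation"];y=2*np.arctan2(q[1],q[0]);f=np.mean(F,0);print(f.round(2),"tool y force",f[0]*np.sin(y)-f[1]*np.cos(y),r.observe()["finger_force"])
E
```

```text
t: 31.0
ee_pos: [472.1, 15.0, 46.8]
orientation: [0.99, 0.144, 0.0, 0.001]
wrist_force: [6.2, -8.0, -1.1]
opening: 0.232
finger_force: 4.2
[ 5.14 -7.52 -1.08] tool y force 8.67457711898417 4.232642501592636
```

```bash
python3 -m inch '[[0.2,-0.6,0,0.007],[0.2,-0.6,0,0.007],[0.2,-0.6,0,0.007],[0,0,0,0],[0,0,0,0]]'
python3 - <<'E'
from h import *
F=[]
for _ in range(6): F.append(r.observe()["wrist_force"]); r.capture("top")
q=r.observe()["orientation"];y=2*np.arctan2(q[1],q[0]);f=np.mean(F,0);print(f.round(2),"tool y force",f[0]*np.sin(y)-f[1]*np.cos(y),r.observe()["finger_force"])
E
```

```text
t: 31.92
ee_pos: [471.7, 16.4, 46.8]
orientation: [0.991, 0.133, 0.0, 0.001]
wrist_force: [4.4, -8.4, -0.2]
opening: 0.237
finger_force: 4.7
[ 4.57 -8.73 -0.12] tool y force 9.623275451915937 4.7297680377960205
```

```bash
python3 -m inch '[[0.1,-0.6,0,0.007],[0.1,-0.6,0,0.007],[0.1,-0.6,0,0.007],[0,0,0,0],[0,0,0,0]]'
python3 - <<'E'
from h import *
F=[]
for _ in range(6): F.append(r.observe()["wrist_force"]); r.capture("top")
q=r.observe()["orientation"];y=2*np.arctan2(q[1],q[0]);f=np.mean(F,0);print(f.round(2),"tool y force",f[0]*np.sin(y)-f[1]*np.cos(y),r.observe()["finger_force"])
# arm against the post: compare top views
c=r.camera_params("top");im=r.capture("top")[:,:,::-1];cv2.imwrite("pics/top9.png",im)
E
```

```text
t: 32.85
ee_pos: [471.4, 17.7, 46.8]
orientation: [0.992, 0.122, -0.0, 0.002]
wrist_force: [4.3, -8.6, -0.0]
opening: 0.232
finger_force: 5.2
[ 3.86 -9.49 -0.05] tool y force 10.139555072662462 5.203358978033066
```

Run:
```python
from h import *
c=r.camera_params("top");im=cv2.imread("pics/top9.png").astype(np.float32)
for y in (65,75,85,92):
    xs=np.arange(525,572,2.);P=np.array([proj(c,(x,y,74)) for x in xs],np.float32)
    v=cv2.remap(im,P[:,0].reshape(1,-1),P[:,1].reshape(1,-1),1)[0]
    print(y,[(int(x),int(a.sum()/3)) for x,a in zip(xs,v)])
```

```text
65 [(525, 166), (527, 166), (529, 165), (531, 165), (533, 164), (535, 164), (537, 163), (539, 163), (541, 163), (543, 162), (545, 162), (547, 162), (549, 162), (551, 161), (553, 161), (555, 160), (557, 160), (559, 160), (561, 159), (563, 159), (565, 159), (567, 158), (569, 158), (571, 157)]
75 [(525, 166), (527, 166), (529, 165), (531, 164), (533, 163), (535, 163), (537, 163), (539, 163), (541, 163), (543, 162), (545, 162), (547, 162), (549, 161), (551, 161), (553, 161), (555, 160), (557, 160), (559, 160), (561, 159), (563, 159), (565, 158), (567, 158), (569, 157), (571, 157)]
85 [(525, 166), (527, 166), (529, 165), (531, 165), (533, 163), (535, 163), (537, 163), (539, 163), (541, 163), (543, 162), (545, 162), (547, 162), (549, 161), (551, 161), (553, 160), (555, 160), (557, 160), (559, 159), (561, 159), (563, 158), (565, 158), (567, 158), (569, 157), (571, 157)]
92 [(525, 166), (527, 165), (529, 165), (531, 164), (533, 163), (535, 163), (537, 163), (539, 163), (541, 162), (543, 162), (545, 162), (547, 162), (549, 161), (551, 160), (553, 160), (555, 159), (557, 159), (559, 159), (561, 159), (563, 158), (565, 158), (567, 158), (569, 158), (571, 157)]
```

Run:
```python
from h import *
c,im0=snap("scene","scene9");im=im0.astype(np.float32)
print(proj(c,(545,75,74)),proj(c,(560,104,90)))
for y in (70,80,90):
    xs=np.arange(525,578,2.);P=np.array([proj(c,(x,y,74)) for x in xs],np.float32)
    v=cv2.remap(im,P[:,0].reshape(1,-1),P[:,1].reshape(1,-1),1)[0]
    print(y,[(int(x),int(a.sum()/3)) for x,a in zip(xs,v)])
```

```text
[277.9 200.5] [263.2 199.9]
70 [(525, 61), (527, 62), (529, 55), (531, 60), (533, 69), (535, 96), (537, 93), (539, 83), (541, 101), (543, 112), (545, 110), (547, 114), (549, 150), (551, 184), (553, 185), (555, 182), (557, 178), (559, 179), (561, 183), (563, 182), (565, 148), (567, 72), (569, 53), (571, 58), (573, 60), (575, 60), (577, 60)]
80 [(525, 92), (527, 96), (529, 102), (531, 107), (533, 122), (535, 135), (537, 126), (539, 97), (541, 88), (543, 105), (545, 111), (547, 111), (549, 136), (551, 161), (553, 175), (555, 183), (557, 180), (559, 179), (561, 182), (563, 182), (565, 155), (567, 80), (569, 50), (571, 56), (573, 59), (575, 60), (577, 60)]
90 [(525, 129), (527, 128), (529, 127), (531, 125), (533, 134), (535, 171), (537, 189), (539, 143), (541, 92), (543, 94), (545, 107), (547, 114), (549, 138), (551, 161), (553, 175), (555, 183), (557, 180), (559, 177), (561, 182), (563, 187), (565, 155), (567, 74), (569, 53), (571, 56), (573, 59), (575, 60), (577, 60)]
```

```bash
python3 -m inch '[[0.1,-0.6,0,0.007],[0.1,-0.6,0,0.007],[0.1,-0.6,0,0.007],[0,0,0,0],[0,0,0,0]]'
python3 - <<'E'
from h import *
F=[]
for _ in range(6): F.append(r.observe()["wrist_force"]); r.capture("top")
q=r.observe()["orientation"];y=2*np.arctan2(q[1],q[0]);f=np.mean(F,0);print(f.round(2),"tool y force",f[0]*np.sin(y)-f[1]*np.cos(y),r.observe()["finger_force"])
E
```

```text
t: 33.88
ee_pos: [471.2, 19.1, 46.8]
orientation: [0.994, 0.112, -0.0, 0.002]
wrist_force: [4.5, -10.6, 0.3]
opening: 0.239
finger_force: 5.7
[  3.76 -10.67   0.07] tool y force 11.236226319447486 5.677483677864075
```

```bash
python3 -m inch '[[0,1.5,0,0],[0,1.5,0,0],[0,1,0,0],[0,0,0,0],[0,0,0,0]]'; python3 -m inch '[[0,0,0,0],[0,0,0,0],[0,0,0,0],[0,0,0,0],[0,0,0,0]]' 0;  python3 -m inch '[[0,0,-5,0],[0,0,-20,0],[0,0,-30,0],[0,0,-30,0],[0,0,-30,0]]'; python3 -m inch '[[-30,0,0,0],[-30,0,0,0],[0,0,0,0],[0,0,0,0],[0,0,0,0]]'
python3 - <<'E'
from h import *
c,im0=snap("scene","scene10");im=im0.astype(np.float32)
for y in (70,90):
    xs=np.arange(535,562,2.);P=np.array([proj(c,(x,y,74)) for x in xs],np.float32)
    v=cv2.remap(im,P[:,0].reshape(1,-1),P[:,1].reshape(1,-1),1)[0]
    print(y,[(int(x),int(a.sum()/3)) for x,a in zip(xs,v)])
E
```

```text
t: 34.8
ee_pos: [471.5, 17.9, 46.8]
orientation: [0.994, 0.113, -0.001, 0.0]
wrist_force: [2.2, -4.7, 0.9]
opening: 0.234
finger_force: 2.8
t: 35.42
ee_pos: [472.0, 18.9, 46.8]
orientation: [0.994, 0.114, -0.0, -0.0]
wrist_force: [0.3, 0.0, -0.2]
opening: 1.004
finger_force: 0.0
t: 36.05
ee_pos: [472.0, 18.7, 163.1]
orientation: [0.994, 0.114, 0.0, -0.0]
wrist_force: [0.3, 0.3, 0.1]
opening: 0.999
finger_force: 0.0
t: 36.67
ee_pos: [414.8, 5.4, 161.9]
orientation: [0.994, 0.114, 0.001, 0.0]
wrist_force: [0.3, 0.3, 0.4]
opening: 0.999
finger_force: 0.0
70 [(535, 100), (537, 95), (539, 83), (541, 102), (543, 113), (545, 110), (547, 114), (549, 149), (551, 182), (553, 185), (555, 182), (557, 179), (559, 179), (561, 183)]
90 [(535, 136), (537, 145), (539, 129), (541, 95), (543, 97), (545, 108), (547, 114), (549, 137), (551, 161), (553, 175), (555, 184), (557, 181), (559, 179), (561, 182)]
```

```bash
python3 -m inch '[[0,0,-19,0],[0,0,-19,0],[26,-18,0,0],[26,-18,0,0],[26,-18,0,0]]'; python3 -m inch '[[0,0,0,0],[0,0,0,0],[0,0,0,0],[0,0,0,0],[0,0,0,0]]'
python3 - <<'E'
from h import *
c,im0=snap("wrist","w10");im=im0.astype(np.float32)
print(r.observe()["ee_pos"],proj(c,(545,85,74)),proj(c,(560,104,90)))
for y in (60,66,72,78,84,90,95,104,110,116):
    xs=np.arange(530,576,1.5);P=np.array([proj(c,(x,y,74)) for x in xs],np.float32)
    v=cv2.remap(im,P[:,0].reshape(1,-1),P[:,1].reshape(1,-1),1)[0]
    print(y,' '.join(f"{x:.0f}:{int(a.sum()/3)}" for x,a in zip(xs,v)))
E
```

```text
t: 37.35
ee_pos: [478.6, 76.3, 199.8]
orientation: [0.994, 0.114, 0.0, 0.0]
wrist_force: [1.1, -0.1, -1.0]
opening: 1.0
finger_force: 0.0
t: 37.98
ee_pos: [477.4, 75.1, 199.9]
orientation: [0.994, 0.113, 0.0, 0.0]
wrist_force: [0.1, 0.1, -0.3]
opening: 1.001
finger_force: 0.0
[477.44463506  75.14321727 199.90939763] [325.3 115. ] [306.5  90.1]
60 530:109 532:80 533:78 534:82 536:78 538:78 539:95 540:133 542:147 544:151 545:149 546:150 548:138 550:99 551:76 552:75 554:82 556:98 557:117 558:130 560:134 562:137 563:159 564:205 566:233 568:234 569:234 570:232 572:231 574:231 575:233
66 530:129 532:129 533:125 534:124 536:123 538:114 539:112 540:124 542:146 544:151 545:152 546:150 548:148 550:134 551:129 552:131 554:136 556:137 557:151 558:165 560:173 562:178 563:212 564:236 566:235 568:234 569:234 570:233 572:231 574:231 575:232
72 530:177 532:178 533:178 534:175 536:171 538:176 539:173 540:144 542:137 544:148 545:151 546:154 548:163 550:182 551:174 552:174 554:177 556:179 557:176 558:174 560:174 562:178 563:225 564:236 566:235 568:234 569:234 570:233 572:233 574:231 575:232
78 530:178 5
[... 1044 characters left out ...]
:180 540:182 542:181 544:156 545:157 546:194 548:214 550:217 551:219 552:199 554:124 556:169 557:198 558:206 560:213 562:218 563:217 564:215 566:205 568:230 569:236 570:236 572:235 574:236 575:236
110 530:163 532:163 533:165 534:162 536:167 538:165 539:166 540:167 542:167 544:164 545:167 546:199 548:211 550:216 551:220 552:216 554:180 556:171 557:162 558:165 560:175 562:183 563:177 564:178 566:205 568:207 569:209 570:201 572:208 574:205 575:203
116 530:217 532:216 533:217 534:217 536:218 538:217 539:218 540:218 542:218 544:217 545:179 546:186 548:208 550:214 551:217 552:219 554:194 556:205 557:219 558:218 560:218 562:219 563:220 564:220 566:219 568:220 569:219 570:219 572:219 574:219 575:220
```

```bash
python3 -c "
from bench import r
print(r.sign_off())"
```

```text
the job is handed in; nothing more can be done
None
```

The job is handed in, but it returned no verdict: the key is fully down on the screw head with its arm against the near side of the stop post, and the jam nut was tightened to about 11 N at the pin; the force on the post and the pointer's movement were not measured directly.

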